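# Fetch the yellow lino block from its box and hold it to the lamp

### The arm

A 7-joint arm with a two-finger parallel gripper is mounted at the origin on the work surface. World frame = base frame: x ahead of the robot, y to its left, z up, the work surface at z = 0. Lengths are in m, angles in rad, forces in N, time in s.
With the tool pointing down it reaches from about 0.4 to 0.85 m from the base axis. Payload 10.4 kg.
Tool frame: the origin (TCP) lies at the very end of the fingers, on their centre line; the grasp point (between the pads) lies 19 mm behind it; z points along the fingers, y is the line along which they close (so a half turn about z gives the same grasp; the last joint's range is limited). The gripper opens to 85 mm and grips with 20 to 120 N. Pads are 22 mm wide; open, the fingers measure 114 mm over their backs; the gripper's body (76 mm by 85 mm) begins 54 mm behind the grasp point. The pads swing forward as they close: fully open they stand 13 mm farther back than shut.
Start: joints at [1.275, 0.332, -0.065, 1.46, 0.022, 1.35, -0.088], TCP at [0.168, -0.602, 0.231] pointing down, gripper open.
Joint ranges: [-2.6, 2.6], [-0.5, 2.12], [-1.47, 1.34], [0.16, 2.42], [-1.27, 4.41], [0.06, 2.06], [-2.6, 2.6]. Speed limits (rad/s): [2.22, 2.22, 2.79, 2.79, 3.14, 3.14, 3.14].

### API

Orientations are given as a unit quaternion [x, y, z, w].
In Python, from workcell import manip, optics gives the robot as it stands.
- The arm moves only by the tool jog_arm, never from a script. Its arguments are lists of equal length, an entry for each row: "dr": the turn, a rotation vector about the tool's x, y, z normalised to -1 to 1, where 1 is 4 degrees, a list of three; "translation": the shift along the tool's x, y, z normalised to -1 to 1, where 1 is 0.025 m, a list of three; "jaw": the opening, from 0 (shut) to 1 (fully open). A call has 1 to 10 rows; each row shifts and turns the commanded pose from where the row before left it, along the tool's axes as they then stand; what a row does not reach is not made up. A row lasts 1/10 s, in which the tool goes at most 50 mm and 8.59 degrees, less where a joint would pass 70% of its speed; a pose out of reach is approached as far as the arm can. A call with a number of a shift or a turn outside -1 to 1 is refused whole. A call with a gripper value outside its range is refused whole. The fingers move at their own pace and stop on an object; "squeeze" is the grip in N (left out, the last holds). Time passes only in rows, so rows that do not move let the fingers close. It gives the time, the measured TCP pose, the force, the opening and the grip force at its end, in the units of the state.
- manip.get_obs(): the state, without advancing time (a new reading comes with each control period).
- optics.camera(name): name is "side" or "top"; returns a dict with "color" (480x640x3 uint8, red, green, blue), "mtx" (3x3 intrinsics, pixels), "R" (3x3) and "t" (3): a world point X has camera coordinates R X + t. Camera axes: x right, y down, z forward; pixel columns grow to the right and rows downward; lengths in m; the calibration is good to about 2 mm. A picture is of the moment at which its call begins. There is no depth.
- manip.hand_in(): hands the job in; it is judged then, once.
The state is a dict: "clock": time; "joint_pos": joint angles; "joint_velocities": joint speeds; "tau": joint torques, N m; "position": TCP position; "ee_rot": TCP orientation; "ft_force": force on the tool from outside, world axes, zero at the start; "torque": the same for the moment, N m; "grip_width": opening from 0.0 (shut) to 1.0 (fully open); "grasp_force": force on a finger pad.
Only numpy, scipy, OpenCV 4.12 (cv2) and the standard library are available. Lean on these libraries where they do the work, as an engineer would, in place of code of your own. Each camera call takes 0.05 s, during which the arm holds its last target. There are 200 camera calls.

### The job

Before the yellow run, check the yellow lino block: lift the lid of the wooden block box and lean it back past upright so that it stays open, draw the yellow block up out of its slot, and hold it up to the inspection lamp, upright, its carved face squarely towards the lamp and centred on the lamp's mouth, about 17 cm from it. The job ends with you still holding the block there, steady: nothing is put down or let go. Leave the lid open, do not touch the lamp, and leave the other two blocks and everything else on the bench where they are.

Things in the scene. Friction and masses are not known exactly. Their poses are not given: they have to be found in the camera images.
- box: wooden block box, fixed: outside 110 (x) by 186 (y) mm, rim 113 mm high, walls and floor 8 mm; origin at centre of underside, front (brass label holder) towards -x. Three slots side by side at box y -45, 0, +45 mm, each with one block on edge, its width along box x; the slots' ribs, 70 mm high at front and back walls, leave 2 mm play
- lid (a joint): hinge of the box's wooden lid (0.11 kg), along box y at the far (+x) rim: 0 = shut, grows as the front edge lifts, 1.57 = upright, stop at 1.92. No catch or spring: let go before upright it falls shut, past upright it falls back to the stop
- lid_tongue (a point): grip point in the lid's dark wooden tongue, which sticks 36 mm out of the middle of the lid's front edge; tongue 30 mm wide (along box y), 10 mm thick. Point 20 mm ahead of the box front, 118 mm high when shut; moves with the lid, axes as the lid (as the box when shut). Held by its two sides, fingers closing along box y, it can pivot between the pads
- lid_hinge (a point): point on the hinge line, middle of the far rim, 113 mm high; the tongue point moves on an arc of 130 mm radius about it
- block_yellow: block to fetch, in any of the slots: plywood 12 (x) by 90 (y) by 100 mm (z), 0.1 kg, yellow top edge; carved yellow lino 3 mm thick on the lower 63 mm of its -x side, bare ply above to grip. Origin at centre of underside. In the box: top 108 mm high, carved side to box -y, 33 mm free to the next block, over 33 mm to a side wall: reach in with fingers opened only 25 to 35 mm
- block_yellow_face (a point): centre of the yellow block's carved face (72 by 60 mm, sunflower motif), 33 mm above its lower edge, 9 mm from the block's mid-plane; axes as the block, the face looks along -x
- block_brown: the brown block of the set standing on edge in a slot of the box, same shape as the yellow one but dark brown lino and dark brown top edge; stays in the box
- block_blue: the blue block of the set standing on edge in a slot of the box, same shape as the yellow one but blue lino and blue top edge; stays in the box
- lamp: inspection lamp, fixed, at the robot's right: aluminium dome reflector, 140 mm diameter at the mouth, 100 mm deep, clipped to a rod (255 mm tall) on a round black foot (120 mm diameter); dome top 270 mm high. Its level beam axis is 200 mm high and points along the lamp's -x. Origin under the foot
- lamp_mouth (a point): centre of the lamp's mouth, 130 mm ahead of the rod, 200 mm high; axes as the lamp (light goes along -x, towards the middle of the bench)
- ink_slab: fixed glass ink slab 340 (x) by 280 (y) mm, 6 mm thick, between box and lamp, stained with dried ink; origin at the centre of its underside
- ink_tin: orange-banded flat ink tin, 72 mm diameter, 60 mm tall, on the ink slab; origin at the centre of its underside
- palette_knife: palette knife lying flat on the ink slab; origin on its underside
- brayer: ink roller: black rubber roll 110 mm wide, 44 mm diameter, red handle, about 200 mm long, left of the box; origin under the roll
- ply_blank: bare plywood blank 75 x 130 x 18 mm lying flat at the left; origin at the centre of its underside
- spray_bottle: grey spray bottle with blue trigger head, 200 mm tall, 76 mm diameter, far left; origin at the centre of its underside
- squeeze_bottle: cream squeeze bottle, 162 mm tall, 54 mm diameter, at the back; origin at the centre of its underside
- white_jar: white jar with black cap, 85 mm tall, 68 mm diameter, near the robot, right; origin at the centre of its underside

How it is judged:
By the outcome, as a careful person would: the job done as asked, in the order asked, and still so for the second after the job is handed in, while the arm keeps its last pose, push and grip.
It also fails if it takes over 56 s, if anything falls off the work surface, if the arm or the gripper's body presses on something with over 40 N, if the wrist force passes 120 N, or if a joint passes its speed limit or range.

## Working session

There is one attempt and no reset: what is moved stays moved. The work goes in short steps, Python scripts to look and compute and a tool call to move; the robot and the scene stay as the last step left them, time stands still between calls to the robot, and variables do not carry over. Pictures are saved under pics/ and viewed, at most 10 in all, crops included, and the job is handed in when it is done.

Besides the shell and the picture viewer there is one more tool, called after "Request:" as name(argument=value, ...), one argument or row to a line, values as JSON. jog_arm: Moves the arm, as the interface text tells. Scaled input: -1 to 1 covers 0.025 m each way for a shift and 4 degrees each way for a turn. Its arguments: {"type":"object","properties":{"dr":{"type":"array","items":{"type":"array","items":{"type":"number"}}},"translation":{"type":"array","items":{"type":"array","items":{"type":"number"}}},"jaw":{"type":"array","items":{"type":"number"}},"squeeze":{"type":"number"}},"required":["dr","translation","jaw"]}

```bash
mkdir -p pics; python3 - <<'E'
from workcell import manip, optics
import cv2,pickle
o=manip.get_obs(); print({k:o[k] for k in('clock','position','ee_rot','grip_width','ft_force')})
for n in('side','top'):
    c=optics.camera(n); pickle.dump(c,open(n+'0.pkl','wb')); cv2.imwrite(f'pics/{n}0.png',c['color'][:,:,::-1]); print(n,c['mtx'],c['R'],c['t'])
E
```

```text
{'clock': 0.0, 'position': array([ 0.16825917, -0.60153958,  0.2305355 ]), 'ee_rot': array([ 9.90712732e-01,  1.35969885e-01, -1.43220148e-04, -6.72762949e-04]), 'grip_width': 0.9988540389967865, 'ft_force': array([ 0.5996178 , -0.18434942,  0.49342135])}
side [[525.21573829   0.         317.90056657]
 [  0.         525.21573829 245.41195502]
 [  0.           0.           1.        ]] [[-0.72341202 -0.69037398  0.00766881]
 [-0.51474315  0.53190725 -0.67239436]
 [ 0.46012447 -0.49036563 -0.74015338]] [0.37099154 0.37094503 1.30630487]
top [[610.63378571   0.         306.62940977]
 [  0.         610.63378571 239.34662033]
 [  0.           0.           1.        ]] [[ 0.02655432 -0.99950712  0.01674473]
 [-0.98932183 -0.02867769 -0.14289826]
 [ 0.14330803 -0.01277136 -0.98959573]] [-0.03977091  0.56781829  1.48369827]
```

View pics/side0.png

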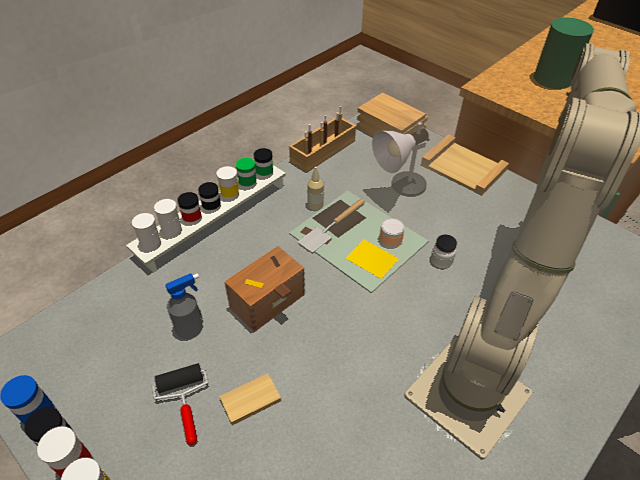

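View pics/top0.png

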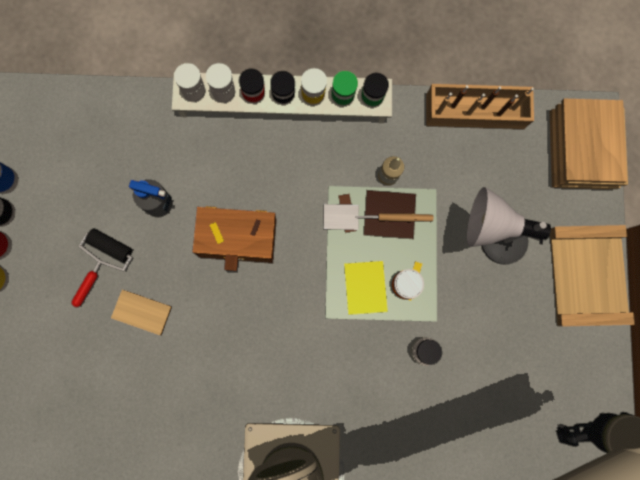

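Side shows the box around (265,287) and the lamp at (400,155). Top shows the box around (234,233), its tongue at (231,263), and the lamp mouth edge from about (485,188) to (470,243). I'll zoom in for corners.

```bash
cat > h.py <<'E'
import numpy as np, pickle, cv2
from scipy.spatial.transform import Rotation as Rot
def ray(c,uv):
    d=c['R'].T@np.linalg.solve(c['mtx'],[*uv,1.]); return -c['R'].T@c['t'],d
def onz(c,uv,z):
    o,d=ray(c,uv); return o+d*(z-o[2])/d[2]
def proj(c,X):
    p=c['mtx']@(c['R']@np.asarray(X)+c['t']); return p[:2]/p[2]
def tri(c1,u1,c2,u2):
    (o1,d1),(o2,d2)=ray(c1,u1),ray(c2,u2)
    s=np.linalg.lstsq(np.c_[d1,-d2],o2-o1,rcond=None)[0]
    a,b=o1+d1*s[0],o2+d2*s[1]; return (a+b)/2,np.linalg.norm(a-b)
E
python3 - <<'E'
import cv2,numpy as np
t=cv2.imread('pics/top0.png');s=cv2.imread('pics/side0.png')
f=lambda im,x,y,w,h,k:cv2.resize(im[y:y+h,x:x+w],None,fx=k,fy=k,interpolation=cv2.INTER_CUBIC)
a=f(t,185,195,100,85,4);b=f(t,460,175,100,100,3)
c=f(s,215,240,100,95,4);d=f(s,365,115,80,85,3.5)
C=np.zeros((600,800,3),np.uint8)
for im,x,y in((a,0,0),(b,0,345)):
    hh=min(im.shape[0],600-y);C[y:y+hh,x:x+im.shape[1]]=im[:hh]
for im,x,y in((c,400,0),(d,400,380)):
    hh=min(im.shape[0],600-y);C[y:y+hh,x:x+im.shape[1]]=im[:hh]
cv2.imwrite('pics/z.png',C)
E
```

```text
(no output)
```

View pics/z.png

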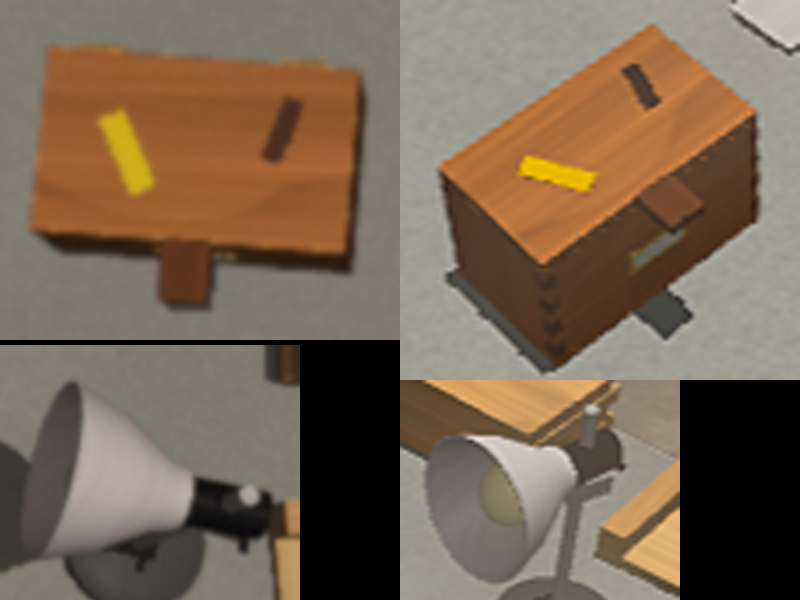

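```bash
python3 - <<'E'
from h import *
T=pickle.load(open('top0.pkl','rb'));S=pickle.load(open('side0.pkl','rb'))
zp=lambda x,y,x0,y0,k,ox=0,oy=0:((x-ox+.5)/k-.5+x0,(y-oy+.5)/k-.5+y0)
np.set_printoptions(precision=4,suppress=True)
tc=[(48,48),(360,70),(350,252),(32,230)]; sc=[(653,25),(757,110),(541,264),(441,170)]
# order: far-left, far-right, near-right, near-left ; side: far-left? 
P=[onz(T,zp(*p,185,195,4),.123) for p in tc]
print(np.array(P),'edges',[np.linalg.norm(P[i]-P[(i+1)%4]) for i in range(4)])
print('side',np.array([onz(S,zp(*p,215,240,4,400,0),.123) for p in sc]))
print('tongue top',np.array([onz(T,zp(*p,185,195,4),.123) for p in[(160,302),(210,306),(162,240),(210,242)]]))
print('tongue side',np.array([onz(S,zp(*p,215,240,4,400,0),.123) for p in[(673,228),(704,207),(638,196),(672,177)]]))
rt=tri(T,zp(250,495,460,175,3,0,345),S,zp(591,411,365,115,3.5,400,380));print('rodtop',rt)
mt=tri(T,zp(56,470,460,175,3,0,345),S,zp(483,508,365,115,3.5,400,380));print('mouth',mt)
print('mouth top only',onz(T,zp(56,470,460,175,3,0,345),.2), [onz(T,zp(*p,460,175,3,0,345),.2) for p in[(74,382),(38,557)]])
im=T['color'].astype(int)
# black foot in top: dark gray
m=((im.max(2)<75)&(im.max(2)-im.min(2)<20))[225:275,470:545].astype(np.uint8)
print('foot right edge rough',onz(T,(505.5,246),.01))
E
```

```text
[[0.6277 0.2401 0.123 ]
 [0.6199 0.0548 0.123 ]
 [0.5111 0.0569 0.123 ]
 [0.5188 0.2438 0.123 ]] edges [np.float64(0.18546682407076656), np.float64(0.1088304013559453), np.float64(0.18697428348975503), np.float64(0.10896187596682326)]
side [[0.6155 0.0562 0.123 ]
 [0.5086 0.0607 0.123 ]
 [0.5177 0.2463 0.123 ]
 [0.622  0.2418 0.123 ]]
tongue top [[0.4786 0.1669 0.123 ]
 [0.477  0.1376 0.123 ]
 [0.5151 0.1674 0.123 ]
 [0.5147 0.1392 0.123 ]]
tongue side [[0.478  0.1686 0.123 ]
 [0.4757 0.1429 0.123 ]
 [0.5131 0.1665 0.123 ]
 [0.5085 0.1402 0.123 ]]
rodtop (array([ 0.585 , -0.5335,  0.2517]), np.float64(0.0007180091908537956))
mouth (array([ 0.6066, -0.4097,  0.2006]), np.float64(0.006423374678021359))
mouth top only [ 0.6094 -0.408   0.2   ] [array([ 0.6776, -0.4226,  0.2   ]), array([ 0.5429, -0.3936,  0.2   ])]
foot right edge rough [ 0.5708 -0.5336  0.01  ]
```

```bash
cat >> h.py <<'E'
np.set_printoptions(precision=3,suppress=True)
YB=np.radians(-2.4); BOX=np.array([.568,.150,0]); RB=Rot.from_euler('z',YB)
bx=lambda x,y,z: BOX+RB.apply([x,y,z])
D=np.array([.195,.981,0]); MOUTH=np.array([.609,-.407,.2])
def down(psi): return Rot.from_euler('z',psi)*Rot.from_euler('x',np.pi)
def goto(p,psi=None,o=None):
    from workcell import manip
    o=o or manip.get_obs(); R=Rot.from_quat(o['ee_rot'])
    print('t',o['clock'],'tcp',o['position'],'grip',o['grip_width'],o['grasp_force'],'ft',o['ft_force'])
    print('shift units',R.inv().apply(np.asarray(p)-o['position'])/.025,end=' ')
    if psi is not None: print('turn units',np.degrees((R.inv()*down(psi)).as_rotvec())/4)
    else: print()
E
```

Request:
jog_arm(
  dr=[
    [0,0,0.9],
    [0,0,0.9],
    [0,0,0.9],
    [0,0,0.9],
    [0,0,0.9],
  ],
  translation=[
    [0,0,-0.8],
    [0,0,-0.8],
    [0,0,-0.8],
    [0,0,-0.8],
    [0,0,-0.8],
  ],
  jaw=[1,1,1,1,1],
)

```text
clock: 0.6
position: [0.1683, -0.6017, 0.3317]
ee_rot: [1.0, -0.022, -0.0, -0.0]
ft_force: [0.1, -0.2, 0.3]
grip_width: 0.998
grasp_force: 0.0
```

```bash
python3 -c "
from h import *
goto([.45,-.28,.32],YB); goto(bx(-.075,0,.2),YB)"
```

```text
t 0.6 tcp [ 0.168 -0.602  0.332] grip 0.9976105597095808 0.0 ft [ 0.114 -0.186  0.307]
shift units [ 10.691 -13.349   0.475] turn units [-0.011  0.004 -0.029]
t 0.6 tcp [ 0.168 -0.602  0.332] grip 0.9976105597095808 0.0 ft [ 0.114 -0.186  0.307]
shift units [ 11.652 -30.73    5.288] turn units [-0.011  0.004 -0.029]
```

Request:
jog_arm(
  dr=[
    [0,0,0],
    [0,0,0],
    [0,0,0],
    [0,0,0],
    [0,0,0],
    [0,0,0],
    [0,0,0],
    [0,0,0],
    [0,0,0],
    [0,0,0],
  ],
  translation=[
    [0.9,-1,0],
    [0.9,-1,0],
    [0.9,-1,0],
    [0.9,-1,0],
    [0.9,-1,0],
    [0.9,-1,0],
    [0.9,-1,0],
    [0.9,-1,0],
    [0.9,-1,0],
    [0.9,-1,0],
  ],
  jaw=[1,1,1,1,1,1,1,1,1,1],
)

```text
clock: 1.6
position: [0.4042, -0.3602, 0.331]
ee_rot: [1.0, -0.021, -0.0, -0.0]
ft_force: [0.5, -0.5, 0.0]
grip_width: 1.004
grasp_force: 0.0
```

Request:
jog_arm(
  dr=[
    [0,0,0],
    [0,0,0],
    [0,0,0],
    [0,0,0],
    [0,0,0],
    [0,0,0],
    [0,0,0],
    [0,0,0],
    [0,0,0],
    [0,0,0],
  ],
  translation=[
    [0.5,-1,0],
    [0.5,-1,0],
    [0.4,-1,0],
    [0.3,-1,0],
    [0.2,-1,0],
    [0.1,-1,0],
    [0,-1,0],
    [0,-1,0],
    [0,-1,0],
    [0,-1,0],
  ],
  jaw=[1,1,1,1,1,1,1,1,1,1],
)

```text
clock: 2.6
position: [0.4636, -0.1126, 0.331]
ee_rot: [1.0, -0.021, -0.0, 0.0]
ft_force: [0.5, 0.1, 0.3]
grip_width: 0.997
grasp_force: 0.0
```

```bash
python3 -c "
from h import *
goto(bx(-.075,0,.17),YB)"
```

```text
t 2.6 tcp [ 0.464 -0.113  0.331] grip 0.9974411006464451 0.0 ft [0.503 0.118 0.343]
shift units [  0.742 -10.671   6.44 ] turn units [0.001 0.008 0.008]
```

Request:
jog_arm(
  dr=[
    [0,0,0],
    [0,0,0],
    [0,0,0],
    [0,0,0],
    [0,0,0],
    [0,0,0],
    [0,0,0],
    [0,0,0],
    [0,0,0],
    [0,0,0],
  ],
  translation=[
    [0.1,-1,0.4],
    [0.1,-1,0.4],
    [0.1,-1,0.6],
    [0.1,-1,0.6],
    [0.1,-1,0.7],
    [0.1,-1,0.7],
    [0.1,-1,0.7],
    [0,-1,0.7],
    [0,-1,0.7],
    [0,-1,0.7],
  ],
  jaw=[1,1,1,1,1,1,1,1,1,1],
)

```text
clock: 3.6
position: [0.4914, 0.1362, 0.1754]
ee_rot: [1.0, -0.021, -0.0, 0.0]
ft_force: [-0.6, -0.3, -0.4]
grip_width: 1.001
grasp_force: 0.0
```

Request:
jog_arm(
  dr=[
    [0,0,0],
    [0,0,0],
  ],
  translation=[
    [0,-0.67,0.24],
    [0,0,0],
  ],
  jaw=[1,1],
)

```text
clock: 3.8
position: [0.4912, 0.1544, 0.1691]
ee_rot: [1.0, -0.019, -0.001, -0.0]
ft_force: [-0.4, -0.3, -0.8]
grip_width: 0.994
grasp_force: 0.0
```

```bash
python3 -c "
from h import *
from workcell import optics
goto(bx(-.075,0,.101),YB)
f=lambda im,x,y,w,h,k:cv2.resize(im[y:y+h,x:x+w,::-1],None,fx=k,fy=k,interpolation=cv2.INTER_CUBIC)
s=optics.camera('side')['color'];t=optics.camera('top')['color']
cv2.imwrite('pics/a.png',np.hstack([f(s,200,190,130,150,3),f(t,170,170,130,150,3)]))"
```

```text
t 3.8 tcp [0.491 0.154 0.169] grip 0.9939366537071141 0.0 ft [-0.389 -0.315 -0.825]
shift units [0.084 0.05  2.725] turn units [-0.009  0.033  0.063]
```

View pics/a.png

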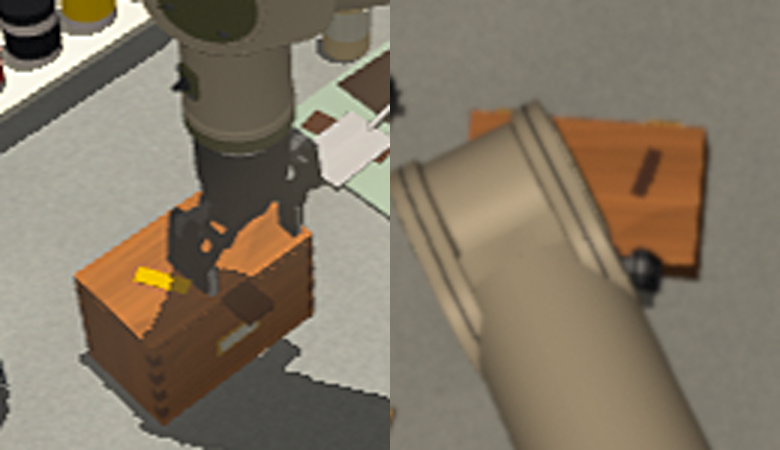

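The gripper straddles the tongue: left finger near (205,290) in the crop, tongue at (248,303). I'll descend and close.

Request:
jog_arm(
  dr=[
    [0,0,0],
    [0,0,0],
    [0,0,0],
    [0,0,0],
    [0,0,0],
    [0,0,0],
    [0,0,0],
    [0,0,0],
    [0,0,0],
  ],
  translation=[
    [0,0,0.7],
    [0,0,0.7],
    [0,0,0.7],
    [0,0,0.62],
    [0,0,0],
    [0,0,0],
    [0,0,0],
    [0,0,0],
    [0,0,0],
  ],
  jaw=[1,1,1,1,0.25,0.25,0.25,0.25,0.25],
  squeeze=25,
)

```text
clock: 4.8
position: [0.4931, 0.1551, 0.1039]
ee_rot: [1.0, -0.02, 0.001, -0.002]
ft_force: [0.5, 8.7, 3.1]
grip_width: 0.344
grasp_force: 30.2
```

```bash
python3 - <<'E'
from h import *
from workcell import manip
o=manip.get_obs();goto(bx(-.075,0,.101),YB)
# arc waypoints, tool frame (x = box x), per row
r=np.hypot(.130,.005);a0=np.arctan2(.005,.130)
th=np.radians(np.arange(0,111,5)); 
x=-r*np.cos(th+a0);z=r*np.sin(th+a0)
print(np.c_[np.degrees(th)[1:],np.diff(x)/.025,-np.diff(z)/.025].round(2).tolist())
E
```

```text
t 4.8 tcp [0.493 0.155 0.104] grip 0.34405482486886646 30.199593901634216 ft [0.514 8.66  3.143]
shift units [0.001 0.079 0.115] turn units [-0.057 -0.041  0.032]
[[5.0, 0.04, -0.45], [10.0, 0.08, -0.45], [15.0, 0.12, -0.44], [20.0, 0.15, -0.43], [25.0, 0.19, -0.41], [30.0, 0.22, -0.39], [35.0, 0.26, -0.37], [40.0, 0.29, -0.35], [45.0, 0.32, -0.32], [50.0, 0.35, -0.29], [55.0, 0.37, -0.26], [60.0, 0.39, -0.23], [65.0, 0.41, -0.19], [70.0, 0.43, -0.16], [75.0, 0.44, -0.12], [80.0, 0.45, -0.08], [85.0, 0.45, -0.04], [90.0, 0.45, -0.0], [95.0, 0.45, 0.04], [100.0, 0.45, 0.08], [105.0, 0.44, 0.12], [110.0, 0.43, 0.15]]
```

Request:
jog_arm(
  dr=[
    [0,0,0],
    [0,0,0],
    [0,0,0],
    [0,0,0],
    [0,0,0],
    [0,0,0],
    [0,0,0],
    [0,0,0],
    [0,0,0],
    [0,0,0],
  ],
  translation=[
    [0,-0.1,0],
    [0.04,0,-0.45],
    [0.08,0,-0.45],
    [0.12,0,-0.44],
    [0.15,0,-0.43],
    [0.19,0,-0.41],
    [0.22,0,-0.39],
    [0.26,0,-0.37],
    [0.29,0,-0.35],
    [0.32,0,-0.32],
  ],
  jaw=[0.25,0.25,0.25,0.25,0.25,0.25,0.25,0.25,0.25,0.25],
)

```text
clock: 5.8
position: [0.5341, 0.1532, 0.1933]
ee_rot: [1.0, -0.02, -0.001, -0.0]
ft_force: [-0.7, 5.0, -3.9]
grip_width: 0.342
grasp_force: 30.1
```

```bash
python3 -c "
from h import *
from workcell import optics
r=.1301;a=np.radians(45)+.0384
goto(bx(.055-r*np.cos(a),0,.113+r*np.sin(a)-.017),YB)
f=lambda im,x,y,w,h,k:cv2.resize(im[y:y+h,x:x+w,::-1],None,fx=k,fy=k,interpolation=cv2.INTER_CUBIC)
s=optics.camera('side')['color']
cv2.imwrite('pics/b.png',f(s,190,120,150,200,3))"
```

```text
t 5.8 tcp [0.534 0.153 0.193] grip 0.3424311148976272 30.07425159215927 ft [-0.662  4.979 -3.938]
shift units [0.024 0.071 0.073] turn units [-0.001  0.015  0.015]
```

View pics/b.png

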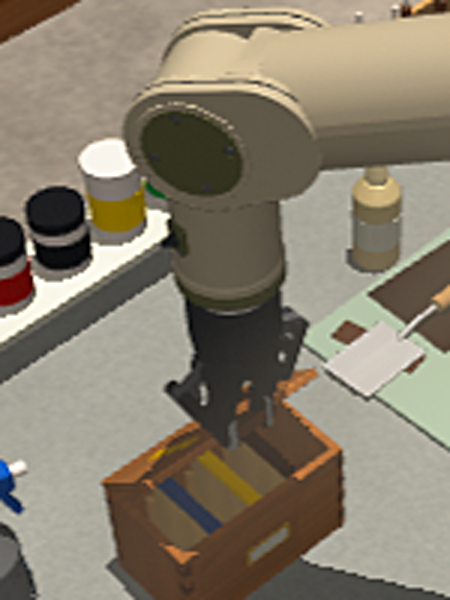

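The lid is about 45° open and held. The box now shows blue on the left (185,505), yellow in the middle (230,478) and brown on the right (275,450), so yellow is in slot y=0. I'll continue the arc.

Request:
jog_arm(
  dr=[
    [0,0,0],
    [0,0,0],
    [0,0,0],
    [0,0,0],
    [0,0,0],
    [0,0,0],
    [0,0,0],
    [0,0,0],
    [0,0,0],
    [0,0,0],
  ],
  translation=[
    [0.35,0,-0.29],
    [0.37,0,-0.26],
    [0.39,0,-0.23],
    [0.41,0,-0.19],
    [0.43,0,-0.16],
    [0.44,0,-0.12],
    [0.45,0,-0.08],
    [0.45,0,-0.04],
    [0.45,0,0],
    [0.45,0,0.04],
  ],
  jaw=[0.25,0.25,0.25,0.25,0.25,0.25,0.25,0.25,0.25,0.25],
)

```text
clock: 6.85
position: [0.6394, 0.1483, 0.227]
ee_rot: [1.0, -0.021, 0.0, 0.0]
ft_force: [-3.0, 2.7, 3.9]
grip_width: 0.343
grasp_force: 32.7
```

Request:
jog_arm(
  dr=[
    [0,0,0],
    [0,0,0],
    [0,0,0],
  ],
  translation=[
    [0.45,0,0.08],
    [0.44,0,0.12],
    [0,0,0],
  ],
  jaw=[0.25,0.25,0.25],
)

```text
clock: 7.15
position: [0.6628, 0.1473, 0.2221]
ee_rot: [1.0, -0.021, 0.001, -0.0]
ft_force: [-0.3, 1.7, 6.5]
grip_width: 0.34
grasp_force: 33.7
```

```bash
python3 -c "
from h import *
from workcell import optics
r=.1301;a=np.radians(105)+.0384
goto(bx(.055-r*np.cos(a),0,.113+r*np.sin(a)-.017),YB)
f=lambda im,x,y,w,h,k:cv2.resize(im[y:y+h,x:x+w,::-1],None,fx=k,fy=k,interpolation=cv2.INTER_CUBIC)
s=optics.camera('side')['color']
cv2.imwrite('pics/c.png',f(s,190,120,150,200,3))"
```

```text
t 7.15 tcp [0.663 0.147 0.222] grip 0.33995415455840877 33.69071424007416 ft [-0.316  1.718  6.507]
shift units [-0.053  0.05   0.072] turn units [-0.007 -0.025 -0.007]
```

View pics/c.png

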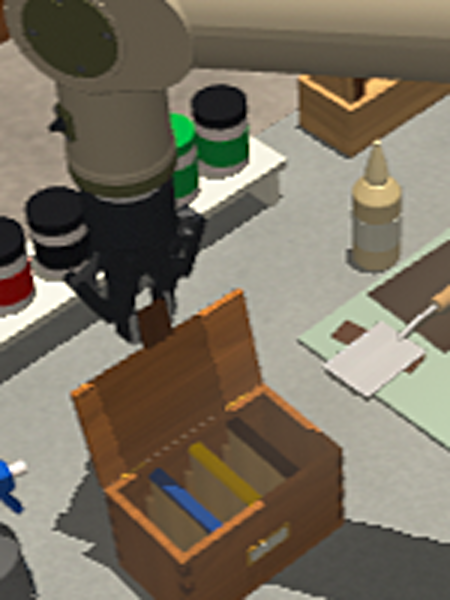

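The lid stands past upright, with the tongue in the fingers at (155,325). I'll release and retract up.

Request:
jog_arm(
  dr=[
    [0,0,0],
    [0,0,0],
    [0,0,0],
    [0,0,0],
    [0,0,0],
    [0,0,0],
    [0,0,0],
    [0,0,0],
    [0,0,0],
    [0,0,0],
  ],
  translation=[
    [0,0,0],
    [0,0,0],
    [0,0,0],
    [0,0,0],
    [0,0,0],
    [0,0,-0.8],
    [0,0,-0.8],
    [0,0,-0.8],
    [0,0,-0.8],
    [0,0,-0.8],
  ],
  jaw=[0.8,0.8,0.8,0.8,0.8,0.8,0.8,0.8,0.8,0.8],
)

```text
clock: 8.2
position: [0.661, 0.1475, 0.3217]
ee_rot: [1.0, -0.021, 0.0, 0.0]
ft_force: [-0.3, -0.5, 0.4]
grip_width: 0.799
grasp_force: 0.0
```

Request:
jog_arm(
  dr=[
    [0,0,0],
    [0,0,0],
    [0,0,0],
    [0,0,0],
    [0,0,0],
    [0,0,0],
    [0,0,0],
    [0,0,0],
    [0,0,0],
    [0,0,0],
  ],
  translation=[
    [-0.9,0,0],
    [-0.9,0,0],
    [-0.9,0,0],
    [-0.9,0,0],
    [-0.9,0,0],
    [-0.9,0,0],
    [-0.9,0,0],
    [-0.9,0,0],
    [-0.9,0,0],
    [-0.9,0,0],
  ],
  jaw=[0.35,0.35,0.35,0.35,0.35,0.35,0.35,0.35,0.35,0.35],
)

```text
clock: 9.2
position: [0.4352, 0.1569, 0.3208]
ee_rot: [1.0, -0.021, 0.0, 0.0]
ft_force: [0.8, -0.0, 0.0]
grip_width: 0.35
grasp_force: 0.0
```

```bash
python3 - <<'E'
from h import *
from workcell import optics
goto(bx(0,0,.16),YB)
t=optics.camera('top');s=optics.camera('side')
for n,c in(('top1',t),('side1',s)): pickle.dump(c,open(n+'.pkl','wb'))
f=lambda im,x,y,w,h,k:cv2.resize(im[y:y+h,x:x+w,::-1],None,fx=k,fy=k,interpolation=cv2.INTER_CUBIC)
cv2.imwrite('pics/d.png',np.hstack([f(t['color'],185,150,100,130,4),f(s['color'],215,200,100,130,4)]))
E
```

```text
t 9.2 tcp [0.435 0.157 0.321] grip 0.3500220774852108 0.0 ft [ 0.759 -0.01   0.026]
shift units [5.315 0.055 6.434] turn units [ 0.006 -0.004  0.008]
```

View pics/d.png

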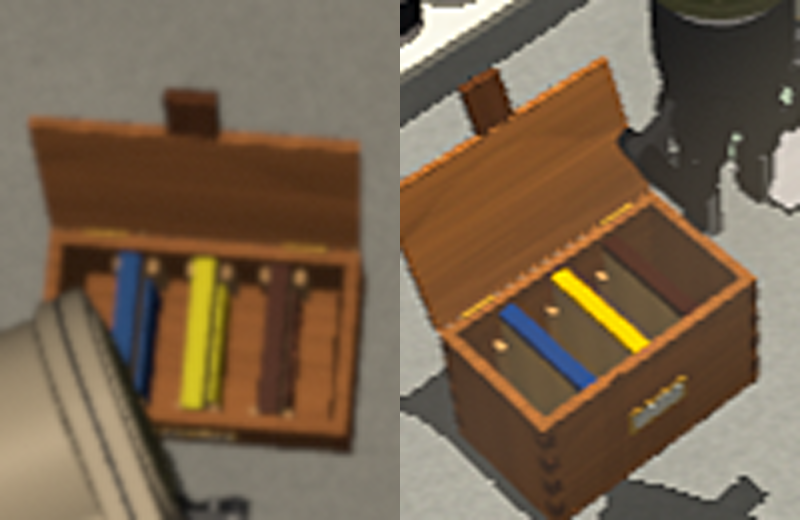

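The lid rests open at its stop. The yellow top edge runs (204,258)–(192,408) in the top crop and (562,272)–(640,349) in the side crop.

```bash
python3 - <<'E'
from h import *
t=pickle.load(open('top1.pkl','rb'));s=pickle.load(open('side1.pkl','rb'))
for c,(x,y,w,h),n in((t,(220,205,30,60),'t'),(s,(345-10,255,60,50),'s')):
    if n=='s': x,y,w,h=248,260,35,35
    hsv=cv2.cvtColor(c['color'],cv2.COLOR_RGB2HSV)[y:y+h,x:x+w]
    m=cv2.inRange(hsv,(22,200,130 if n=='t' else 190),(35,255,255))
    if n=='t': print(hsv[30,:,2],m.sum()//255)
    k,l,st,ce=cv2.connectedComponentsWithStats(m); i=1+np.argmax(st[1:,4])
    pts=np.argwhere(l==i)[:,::-1].astype(np.float32)+[x,y]
    W=np.array([onz(c,p,.108)[:2] for p in pts]);r=cv2.minAreaRect((W*1000).astype(np.float32))
    v=np.linalg.svd(W-W.mean(0))[2][0];print(n,st[i],'mean',W.mean(0),r,'dir',v)
print(bx(0,0,.108))
E
```

```text
[ 92  69  36  47  98 131 141 143 144 145 150 171 199 210 210 204 175 133
 152 156 107  83 122 144 149 150 150 149 149 145] 245
t [ 11   9  10  38 245] mean [0.57  0.148] ((570.6253662109375, 146.63925170898438), (19.419170379638672, 89.83785247802734), 87.82376098632812) dir [-1.     0.031]
s [  5   7  24  21 120] mean [0.569 0.15 ] ((569.71923828125, 149.99122619628906), (12.424586296081543, 87.36841583251953), 87.01531219482422) dir [-0.999  0.048]
[0.568 0.15  0.108]
```

Request:
jog_arm(
  dr=[
    [0,0,0],
    [0,0,0],
    [0,0,0],
    [0,0,0],
    [0,0,0],
    [0,0,0],
    [0,0,0],
    [0,0,0],
    [0,0,0],
  ],
  translation=[
    [0.8,0,0.6],
    [0.8,0,0.6],
    [0.8,0,0.8],
    [0.8,0,0.8],
    [0.8,0,0.8],
    [0.8,0,0.8],
    [0.56,0.06,0.8],
    [0,0,0.8],
    [0,0,0.3],
  ],
  jaw=[0.35,0.35,0.35,0.35,0.35,0.35,0.35,0.35,0.35],
)

```text
clock: 10.2
position: [0.5698, 0.1493, 0.1607]
ee_rot: [1.0, -0.021, -0.002, 0.0]
ft_force: [-0.2, -0.5, -0.4]
grip_width: 0.349
grasp_force: 0.0
```

```bash
python3 - <<'E'
from h import *
from workcell import optics
goto([.569,.150,.078],YB)
s=optics.camera('side')
f=lambda im,x,y,w,h,k:cv2.resize(im[y:y+h,x:x+w,::-1],None,fx=k,fy=k,interpolation=cv2.INTER_CUBIC)
cv2.imwrite('pics/e.png',f(s['color'],215,200,100,130,4))
E
```

```text
t 10.2 tcp [0.57  0.149 0.161] grip 0.3485232679199953 0.0 ft [-0.154 -0.507 -0.377]
shift units [-0.021 -0.027  3.308] turn units [0.008 0.047 0.001]
```

View pics/e.png

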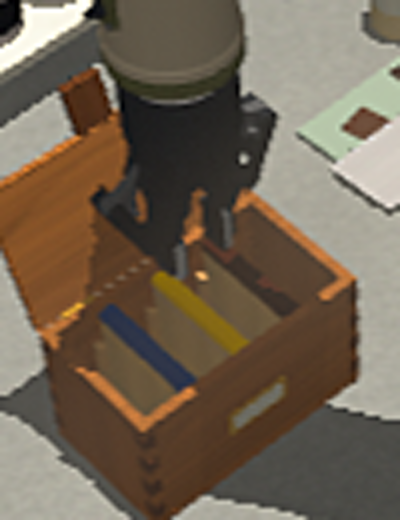

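The fingers are above the yellow block at (180,260) and (227,228), and they straddle its line. I'll descend and grip.

Request:
jog_arm(
  dr=[
    [0,0,0],
    [0,0,0],
    [0,0,0],
    [0,0,0],
    [0,0,0],
    [0,0,0],
    [0,0,0],
    [0,0,0],
    [0,0,0],
    [0,0,0],
  ],
  translation=[
    [0,0,0.6],
    [0,0,0.6],
    [0,0,0.6],
    [0,0,0.6],
    [0,0,0.6],
    [0,0,0.3],
    [0,0,0],
    [0,0,0],
    [0,0,0],
    [0,0,0],
  ],
  jaw=[0.35,0.35,0.35,0.35,0.35,0.35,0.35,0.05,0.05,0.05],
  squeeze=40,
)

```text
clock: 11.25
position: [0.5705, 0.15, 0.0814]
ee_rot: [1.0, -0.021, 0.001, -0.0]
ft_force: [0.7, 0.3, -0.6]
grip_width: 0.129
grasp_force: 43.6
```

Request:
jog_arm(
  dr=[
    [0,0,0],
    [0,0,0],
    [0,0,0],
  ],
  translation=[
    [0,0,0],
    [0,0,0],
    [0,0,-0.1],
  ],
  jaw=[0.05,0.05,0.05],
)

```text
clock: 11.55
position: [0.5699, 0.1498, 0.0832]
ee_rot: [1.0, -0.021, -0.0, 0.0]
ft_force: [0.3, -0.3, -1.1]
grip_width: 0.129
grasp_force: 43.6
```

Request:
jog_arm(
  dr=[
    [0,0,0],
    [0,0,0],
    [0,0,0],
    [0,0,0],
    [0,0,0],
    [0,0,0],
    [0,0,0],
    [0,0,0],
    [0,0,0],
    [0,0,0],
  ],
  translation=[
    [0,0,-0.3],
    [0,0,-0.5],
    [0,0,-0.7],
    [0,0,-0.7],
    [0,0,-0.7],
    [0,0,-0.7],
    [0,0,-0.7],
    [0,0,-0.7],
    [0,0,-0.7],
    [0,0,-0.7],
  ],
  jaw=[0.05,0.05,0.05,0.05,0.05,0.05,0.05,0.05,0.05,0.05],
)

```text
clock: 12.55
position: [0.57, 0.15, 0.2452]
ee_rot: [1.0, -0.021, 0.0, -0.0]
ft_force: [0.6, -0.2, -1.2]
grip_width: 0.131
grasp_force: 43.5
```

```bash
python3 - <<'E'
from h import *
from workcell import optics
F=MOUTH+.17*D; C=F+.009*D; print(F,C)
psi=np.arctan2(-D[0],D[1]);print(np.degrees(psi))
goto([C[0]+.0005,C[1],.242],psi)
# lamp re-fit by contour in top view, unobstructed
t=optics.camera('top');pickle.dump(t,open('top2.pkl','wb'))
im=t['color'];s=optics.camera('side');pickle.dump(s,open('side2.pkl','wb'))
f=lambda im,x,y,w,h,k:cv2.resize(im[y:y+h,x:x+w,::-1],None,fx=k,fy=k,interpolation=cv2.INTER_CUBIC)
cv2.imwrite('pics/f.png',np.hstack([f(im,460,175,100,100,4),f(s['color'],365,115,80,100,5)[:400]]) if 0 else np.hstack([f(im,460,175,100,100,4),cv2.resize(f(s['color'],365,110,100,100,4),(400,400))]))
E
```

```text
[ 0.642 -0.24   0.2  ] [ 0.644 -0.231  0.2  ]
-11.242525705691902
t 12.55 tcp [0.57  0.15  0.245] grip 0.13079939659509449 43.49701523780823 ft [ 0.634 -0.191 -1.186]
shift units [ 3.602 15.121  0.129] turn units [-0.002 -0.012  2.222]
```

View pics/f.png

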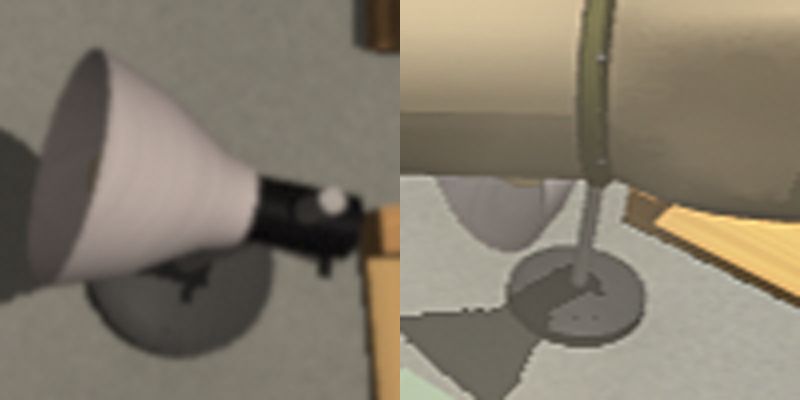

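The top crop shows the mouth ellipse through (98,48), (108,90), (48,282) and (30,255). The neck edge is (258,172)–(250,243) and the rod top (332,200). I'll refine the axis from these.

```bash
python3 - <<'E'
from h import *
t=pickle.load(open('top2.pkl','rb'))
q=lambda p:(np.array(p,float)+.5)/4-.5+[460,175]
P=np.array([(98,48),(108,90),(102,160),(88,225),(65,272),(48,282),(30,255),(33,190),(52,115),(75,68)])
E=cv2.fitEllipse(np.array([q(p) for p in P],np.float32));print(E)
c=np.array(E[0]);a=np.radians(E[2]);U=np.array([[np.cos(a),-np.sin(a)],[np.sin(a),np.cos(a)]])@np.diag(np.array(E[1])/2)
X=onz(t,c,.2);v=proj(t,X+[0,0,.03])-proj(t,X-[0,0,.03])
w=np.linalg.solve(U,v);w/=np.linalg.norm(w);h=U@np.array([-w[1],w[0]])
A,B=onz(t,c+h,.2),onz(t,c-h,.2);d=B-A;print('centre',X,'diam',np.linalg.norm(d));n=np.array([-d[1],d[0]]);print('chord normal',np.degrees(np.arctan2(n[1],n[0]))%180)
N=onz(t,q((254,208)),.2);Rt=onz(t,q((332,200)),.255)
for k,Z in(('neck',N),('rod',Rt)): e=(X-Z)[:2];print(k,Z,np.linalg.norm(e),np.degrees(np.arctan2(e[1],e[0])))
s=pickle.load(open('side2.pkl','rb'));print('rod base side',onz(s,(np.array([580-400,283])+.5)/4-.5+[365,110],.015))
g=np.array([(90,285),(272,270),(270,300),(180,355),(110,325),(240,338)]);print('foot',cv2.fitEllipse(np.array([onz(t,q(p),.012)[:2]*1000 for p in g],np.float32)))
E
```

```text
((476.9585266113281, 216.91561889648438), (15.75369644165039, 59.905853271484375), 12.035589218139648)
centre [ 0.608 -0.405  0.2  ] diam 0.13442988931236838
chord normal 81.1005317571458
neck [ 0.589 -0.509  0.2  ] 0.10599260031727868 79.58744259793816
rod [ 0.585 -0.531  0.255] 0.1283761460361383 79.57068699757541
rod base side [ 0.585 -0.538  0.015]
foot ((575.3218383789062, -531.5140991210938), (98.82095336914062, 117.92420959472656), 4.362410545349121)
```

Request:
jog_arm(
  dr=[
    [0,0,0],
    [0,0,0],
    [0,0,0],
    [0,0,0],
    [0,0,0],
    [0,0,0],
    [0,0,0],
    [0,0,0],
    [0,0,0],
    [0,0,0],
  ],
  translation=[
    [0.05,0.4,0],
    [0.15,0.7,0],
    [0.2,0.9,0],
    [0.2,0.9,0],
    [0.2,0.9,0],
    [0.2,0.9,0],
    [0.2,0.9,0],
    [0.2,0.9,0],
    [0.2,0.9,0],
    [0.2,0.9,0],
  ],
  jaw=[0.05,0.05,0.05,0.05,0.05,0.05,0.05,0.05,0.05,0.05],
)

```text
clock: 13.65
position: [0.6058, -0.0613, 0.2421]
ee_rot: [1.0, -0.021, -0.001, 0.0]
ft_force: [-0.2, 0.7, -1.7]
grip_width: 0.132
grasp_force: 43.5
```

```bash
sed -i 's/^D=.*/D=np.array([np.cos(np.radians(79.7)),np.sin(np.radians(79.7)),0]); MOUTH=np.array([.608,-.407,.2]); C=MOUTH+.179*D; PSI=np.radians(-10.3)/' h.py; python3 -c "
from h import *
print(C);goto([*C[:2],.241],PSI)"
```

```text
[ 0.64  -0.231  0.2  ]
t 13.65 tcp [ 0.606 -0.061  0.242] grip 0.1318718055522633 43.45102071762085 ft [-0.164  0.684 -1.697]
shift units [1.651 6.72  0.042] turn units [0.006 0.026 1.973]
```

Request:
jog_arm(
  dr=[
    [0,0,0],
    [0,0,0],
    [0,0,0],
    [0,0,0],
    [0,0,0],
    [0,0,0],
    [0,0,0],
    [0,0,0],
    [0,0,0],
    [0,0,0],
  ],
  translation=[
    [0.18,0.9,0],
    [0.18,0.9,0],
    [0.18,0.8,0],
    [0.18,0.8,0],
    [0.18,0.8,0],
    [0.18,0.7,0],
    [0.18,0.6,0],
    [0.18,0.6,0],
    [0.15,0.4,0],
    [0.06,0.22,0],
  ],
  jaw=[0.05,0.05,0.05,0.05,0.05,0.05,0.05,0.05,0.05,0.05],
)

```text
clock: 14.65
position: [0.641, -0.2299, 0.2431]
ee_rot: [1.0, -0.021, -0.0, -0.0]
ft_force: [-0.2, 0.4, -1.4]
grip_width: 0.131
grasp_force: 43.5
```

Request:
jog_arm(
  dr=[
    [0,0,0.3],
    [0,0,0.4],
    [0,0,0.4],
    [0,0,0.4],
    [0,0,0.3],
    [0,0,0.17],
    [0,0,0],
    [0,0,0],
    [0,0,0],
  ],
  translation=[
    [0,0,0],
    [0,0,0],
    [0,0,0],
    [0,0,0],
    [0,0,0],
    [0,0,0],
    [0,0,0],
    [0,0,0],
    [0,0,0],
  ],
  jaw=[0.05,0.05,0.05,0.05,0.05,0.05,0.05,0.05,0.05],
)

```text
clock: 15.55
position: [0.6407, -0.2289, 0.2433]
ee_rot: [0.996, -0.089, 0.0, 0.0]
ft_force: [0.2, -0.4, -1.5]
grip_width: 0.128
grasp_force: 43.5
```

```bash
python3 - <<'E'
from h import *
from workcell import optics
goto([*C[:2],.241],PSI)
t=optics.camera('top');s=optics.camera('side')
for n,c in(('top3',t),('side3',s)): pickle.dump(c,open(n+'.pkl','wb'))
f=lambda im,x,y,w,h,k:cv2.resize(im[y:y+h,x:x+w,::-1],None,fx=k,fy=k,interpolation=cv2.INTER_CUBIC)
u=proj(s,[*C[:2],.21]).astype(int);print(u)
cv2.imwrite('pics/g.png',np.hstack([f(t['color'],180,140,320,200,1.25),f(s['color'],u[0]-65,u[1]-65,130,130,3)[:250] if 0 else cv2.resize(f(s['color'],u[0]-60,u[1]-38,120,75,1),(400,250),interpolation=cv2.INTER_CUBIC)]))
E
```

```text
t 15.55 tcp [ 0.641 -0.229  0.243] grip 0.128378238583269 43.472837805747986 ft [ 0.179 -0.355 -1.467]
shift units [-0.015  0.084  0.093] turn units [ 0.    -0.001  0.015]
[341 170]
```

View pics/g.png

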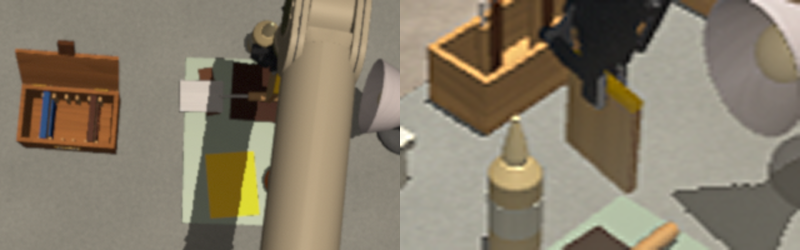

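The block is held upright below the fingers, lower edge about (568,145)–(635,190) in the crop. The other blocks and the lid are in place. Next I'll check the height and centring from the corners.

```bash
python3 - <<'E'
from h import *
s=pickle.load(open('side3.pkl','rb'))
X=np.array([np.cos(PSI),np.sin(PSI),0]); c=np.array([.641,-.229,0])
cr=lambda u:((u-[281,132])*400/120).round(0)+[400,0]
for k,z in(('bot',.170),('top',.270)):
  for sx in(-1,1):
    for sy in (-1,1): print(k,sx,sy,cr(proj(s,c+sx*.045*X+sy*.006*D+[0,0,z])))
E
```

```text
bot -1 -1 [633. 187.]
bot -1 1 [622. 192.]
bot 1 -1 [572. 134.]
bot 1 1 [561. 139.]
top -1 -1 [639.  99.]
top -1 1 [628. 104.]
top 1 -1 [575.  46.]
top 1 1 [564.  51.]
```

Request:
jog_arm(
  dr=[
    [0,0,0],
    [0,0,0],
    [0,0,0],
    [0,0,0],
    [0,0,0],
    [0,0,0],
  ],
  translation=[
    [0,0.04,0.05],
    [0,0.04,0.05],
    [0,0,0],
    [0,0,0],
    [0,0,0],
    [0,0,0],
  ],
  jaw=[0.05,0.05,0.05,0.05,0.05,0.05],
)

```text
clock: 16.25
position: [0.6404, -0.2308, 0.2409]
ee_rot: [0.996, -0.089, 0.0, 0.0]
ft_force: [-0.7, -0.0, -1.0]
grip_width: 0.128
grasp_force: 43.5
```

```bash
python3 -c "
from h import *
from workcell import manip
goto([*C[:2],.241],PSI); print(manip.hand_in())"
```

```text
t 16.25 tcp [ 0.64  -0.231  0.241] grip 0.1284436858446681 43.472803831100464 ft [-0.665 -0.01  -0.983]
shift units [-0.016  0.008 -0.006] turn units [ 0.    -0.001  0.013]
the job is handed in; nothing more can be done
None
```

I handed the job in at 16.25 s: the lid stands open at its stop, and the yellow block is held upright and steady, carved face square to the lamp, centred on its mouth and about 17 cm away by my camera measurements.

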